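# Space the joint and hold the tile flush

## Task

Push the plunger of the wooden dispenser fully in so that it feeds out the spacer, draw the spacer out and stand it, on its long edge, down in whichever joint beside the raised middle tile is wide enough for it, all the way to the board and within the length of the tile, and let go of it. Then press the middle tile down with the fingers until it is flush with its neighbours, and finish while still holding it pressed there (it is sprung and rises if released). Leave the vase, the clay whistle and the paint jar alone.

Things in the scene. Friction and masses are not known exactly. Their poses are not given: they have to be found in the camera images.
- board: Fixed plywood setting board, 120 (x) x 250 (y) x 10 mm, flat on the table. Origin: centre of its underside; x, y along its sides, z up. Three terracotta tiles in a row along its y, each 90 mm long in x, centred at x = 0: the sprung one in the middle, a fixed one each side centred at y = +83 or -83 mm (slim_tile and broad_tile, either way round).
- tile (a joint): How far the sprung middle tile is pressed down (m): 0 = up, top 10 mm above the fixed tiles (42 mm above the table); 0.010 = on its stop, flush with them (32 mm above the table). Spring: about 3.5 N to start, 8.5 N at the bottom; rises when let go. The tile is 90 mm (board x) x 80 mm (board y), centred on the board, cannot move sideways; its sides are solid down to the board.
- tile_top (a point): Centre of the top face of the sprung middle tile (moves with it); axes as the board's.
- slim_tile: Fixed terracotta tile on a wooden bed, 90 mm (x) x 54 mm (y) x 22 mm high, standing on the board; top 32 mm above the table. Origin: centre of its underside, 10 mm above the table. Being narrower, it leaves a 16 mm joint to the middle tile (joint centre 48 mm from the board's centre, on this tile's side).
- broad_tile: Like slim_tile but 70 mm (y) wide; it leaves only an 8 mm joint to the middle tile, too narrow for the spacer. Origin: centre of its underside.
- dispenser: Fixed wooden spacer dispenser. Origin: centre of its housing's underside, on the table; x along the channel towards the exit, z up. Floor 6 mm thick, 44 wide, x = -40 to +90 mm; covered housing x = -40 to +40, 35 wide, 65 high, with a channel 15 wide and 53 high. Open exit at x = +40, bare apron beyond it; plunger on the -x side.
- plunger (a joint): Travel of the sprung plunger in m: 0 = out, 0.040 = fully in; slides along the dispenser's +x; about 2 N to start, 6 N at the end; springs back by itself when let go.
- plunger_knob (a point): Centre of the outer face (towards dispenser -x) of the plunger's round wooden knob: 40 mm diameter, 12 thick, axis along the dispenser's x, 31 mm above the table; moves with the plunger (107 mm behind the dispenser's origin when out). Push it towards the dispenser's +x.
- spacer: Loose plain wooden spacer, 60 (x) x 12 (y) x 50 mm high (z), about 40 g, standing on a 60 x 12 edge in the dispenser's channel, x along it. Origin: centre of its underside. With the plunger fully in it sticks about 36 mm out of the exit, the rest still under the cover: grip the bare part across its 12 mm and draw it along +x before lifting.
- vase: Small loose terracotta vase, 60 mm diameter, 70 mm high; bystander. Origin: centre of its underside.
- whistle: Small loose bird-shaped clay whistle, 36 mm diameter, 52 mm high; bystander. Origin: centre of its underside.
- paint_jar: Loose paint jar, 50 mm diameter, 55 mm high; bystander. Origin: centre of its underside.
Mind the look-alikes: they are no part of the job. Several things look just like the dispenser: the one meant starts farthest to the robot's right.

How it is judged:
By the outcome, as a careful person would: the job done as asked, in the order asked, and still so for the second after the job is handed in, while the arm keeps its last pose, push and grip.
It also fails if it takes over 64 s, if anything falls off the work surface, if the arm or the gripper's body presses on something with over 40 N, if the wrist force passes 120 N, or if a joint passes its speed limit or range.

## Robot

A 6-joint arm with a two-finger parallel gripper is mounted at the origin on the work surface. World frame = base frame: x ahead of the robot, y to its left, z up, the work surface at z = 0. Lengths are in m, angles in rad, forces in N, time in s.
With the tool pointing down it reaches from about 0.375 to 0.975 m from the base axis. Payload 3.8 kg.
Tool frame: the origin (TCP) lies on the centre line of the jaws, within the pads' length; the fingertips stand 17 mm ahead of it and the grasp point (between the pads) lies 2 mm behind it (bot.tip_extent is the distance from the TCP to the fingertips, in m); z points along the fingers, y is the line along which they close (so a half turn about z gives the same grasp; the last joint's range is limited). The gripper opens to 85 mm and grips with 20 to 120 N. Pads are 22 mm wide; open, the fingers measure 114 mm over their backs; the gripper's body (76 mm by 85 mm) begins 54 mm behind the grasp point. The pads swing forward as they close: fully open they stand 13 mm farther back than shut.
Start: joints at [-1.176, 0.264, 1.604, -0, 1.274, -0.037], TCP at [0.282, -0.613, 0.248] pointing down, gripper open.
Joint ranges: [-2.63, 2.63], [-0.94, 2.18], [0.31, 2.57], [-1.31, 4.45], [0, 2.66], [-2.55, 2.55]. Speed limits (rad/s): [2.57, 2.57, 3.14, 3.14, 3.14, 3.14].

## Interface

Orientations are given as a rotation vector (axis times angle).
In Python, from workcell import readout, read_camera, finish_job, bot gives the robot as it stands.
- The arm moves only by the tool jog_arm, never from a script. Its argument "deltas" is one flat list of numbers, 7 for each row, row after row: the shift along the tool's x, y, z in m, then the turn, a rotation vector about the tool's x, y, z in degrees, then the gripper command: -1 is shut, 1 is fully open, values between are in proportion. A call has 1 to 8 rows; each row is the pose to reach, as a shift and turn from the pose commanded when the call began, along the tool's axes at that moment; what a row does not reach only later rows make up. A row lasts 1/10 s, in which the tool goes at most 50 mm and 8.59 degrees, less where a joint would pass 70% of its speed; a pose out of reach is approached as far as the arm can. A call with a gripper value outside its range is refused whole. The fingers move at their own pace and stop on an object; "squeeze" is the grip in N (left out, the last holds). Time passes only in rows, so rows that repeat a pose let the fingers close. It gives the time, the measured TCP pose, the force, the opening and the grip force at its end, in the units of the state.
- readout.read_state(): the state, without advancing time (a new reading comes with each control period).
- read_camera(name): name is "scene" or "top"; returns a dict with "color" (480x640x3 uint8, blue, green, red), "fx", "fy", "cx", "cy" (pixels), "dist" ([k1, k2, p1, p2, k3] as OpenCV has them; the pictures are not rectified), "origin" and "attitude" of the camera in the world. Camera axes: x right, y down, z forward; pixel columns grow to the right and rows downward; lengths in m; the calibration is good to about 2 mm. A picture is of the moment at which its call begins. There is no depth.
- finish_job(): hands the job in; it is judged then, once.
The state is a dict: "time": time; "q": joint angles; "joint_vel": joint speeds; "joint_torque": joint torques, N m; "tool_pos": TCP position; "tcp_rot": TCP orientation; "wrist_force": force on the tool from outside, world axes, zero at the start; "torque": the same for the moment, N m; "width": opening from 0.0 (shut) to 1.0 (fully open); "grip_force": force on a finger pad.
Only numpy, scipy, OpenCV 4.12 (cv2) and the standard library are available. Lean on these libraries where they do the work, as an engineer would, in place of code of your own. Each camera call takes 0.05 s, during which the arm holds its last target. There are 200 camera calls.

## Working session

There is one attempt and no reset: what is moved stays moved. The work goes in short steps, Python scripts to look and compute and a tool call to move; the robot and the scene stay as the last step left them, time stands still between calls to the robot, and variables do not carry over. Pictures are saved under pics/ and viewed, at most 10 in all, crops included, and the job is handed in when it is done.

Besides the shell and the picture viewer there is one more tool, called after ">>>" in YAML: its name, and indented under it one key for each argument. jog_arm: Moves the arm, as the interface text tells. Its arguments: {"type":"object","properties":{"deltas":{"type":"array"},"squeeze":{"type":"number"}},"required":["deltas"]}

```bash
mkdir -p pics; cat > h.py <<'E'
import numpy as np, cv2
from scipy.spatial.transform import Rotation as R
from workcell import readout, read_camera, finish_job, bot
def cam(n):
    c=read_camera(n); c['K']=np.array([[c['fx'],0,c['cx']],[0,c['fy'],c['cy']],[0,0,1.]]); a=np.array(c['attitude'],float)
    c['R']=a if a.shape==(3,3) else (R.from_rotvec(a).as_matrix() if a.size==3 else None)
    c['o']=np.array(c['origin'],float); return c
def ray(c,uv):
    p=cv2.undistortPoints(np.array(uv,float).reshape(-1,1,2),c['K'],np.array(c['dist'],float)).reshape(-1,2)
    d=np.c_[p,np.ones(len(p))]@c['R'].T; return d/np.linalg.norm(d,axis=1)[:,None]
def onplane(c,uv,z):
    d=ray(c,uv); return c['o']+d*((z-c['o'][2])/d[:,2])[:,None]
def tri(c1,u1,c2,u2):
    d1=ray(c1,[u1])[0]; d2=ray(c2,[u2])[0]
    s=np.linalg.lstsq(np.c_[d1,-d2],c2['o']-c1['o'],rcond=None)[0]
    a=c1['o']+s[0]*d1;b=c2['o']+s[1]*d2; return (a+b)/2,np.linalg.norm(a-b)
def proj(c,P):
    Rt=c['R'].T; return cv2.projectPoints(np.array(P,float).reshape(-1,3),cv2.Rodrigues(Rt)[0],-Rt@c['o'],c['K'],np.array(c['dist'],float))[0].reshape(-1,2)
E
python3 - <<'E'
from h import *
print(readout.read_state(), bot.tip_extent)
for n in('scene','top'):
    c=cam(n); cv2.imwrite(f'pics/{n}0.png',c['color']); print(n,c['o'],c['attitude'],c['fx'],c['cx'],c['cy'],c['dist'])
E
```

```text
{'time': 0.0, 'q': array([-1.17589631e+00,  2.64749259e-01,  1.60538721e+00, -2.18849750e-05,
        1.27369945e+00, -3.69347988e-02]), 'joint_vel': array([ 0.00042159,  0.00072506, -0.00028027,  0.00111911,  0.00024912,
        0.00013447]), 'joint_torque': array([ 1.45646700e-03, -5.15108836e+01, -3.67320371e+01, -1.72386308e-05,
        1.28930208e-02,  7.27019682e-06]), 'tool_pos': array([ 0.28221444, -0.61240187,  0.24695747]), 'tcp_rot': array([-3.06649091e+00, -6.72603902e-01,  6.59193907e-04]), 'wrist_force': array([ 0.00272503, -0.41944416, -0.27731206]), 'torque': array([ 0.00745646, -0.04916194, -0.01088648]), 'grip_force': 0.0, 'width': 1.0004479208174655} 0.017
scene [ 1.18030636 -0.08863472  0.68352699] [-1.9268134  -1.43507095  0.64055911] 452.3787903246937 320.6411423568713 239.93504927973459 [-0.08566475  0.          0.          0.          0.        ]
top [0.39111055 0.08794669 1.29216804] [-2.14282783  2.16110512 -0.14241339] 597.8303085001612 317.7293292836952 229.30083830951594 [0.04204347 0.         0.         0.         0.        ]
```

View pics/scene0.png

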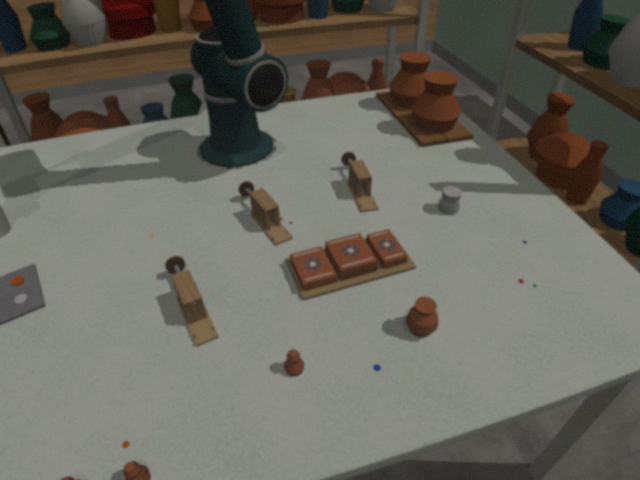

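View pics/top0.png

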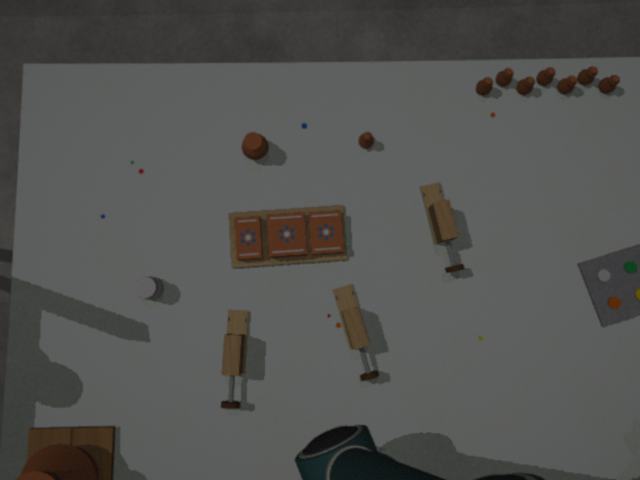

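The scene view shows three dispensers. The rightmost for the robot is at scene (190,300) and top (440,215), with its knob at top (455,268). The board is at top (288,237), and its slim tile is on the left at (248,238). Next I'll zoom in to pick exact points.

```bash
python3 - <<'E'
from h import *
s=cv2.imread('pics/scene0.png');t=cv2.imread('pics/top0.png')
def crop(im,x,y,w,h,k):
    g=cv2.convertScaleAbs(im[y:y+h,x:x+w],alpha=1.7)
    o=cv2.resize(g,None,fx=k,fy=k,interpolation=cv2.INTER_CUBIC)
    for i in range(0,w,10): cv2.putText(o,str(x+i),(i*k,8),0,.3,(0,255,255)) ; cv2.line(o,(i*k,10),(i*k,14),(0,255,255))
    for j in range(0,h,10): cv2.putText(o,str(y+j),(0,j*k+3),0,.3,(0,255,255))
    return cv2.resize(o,(400,int(o.shape[0]*400/o.shape[1])))
a=crop(t,410,175,80,110,5)[:550]; b=crop(s,150,250,80,110,5)[:550]
cv2.imwrite('pics/disp.png',np.hstack([a,b]))
a=crop(t,220,195,140,85,5); b=crop(s,280,220,140,85,5)
cv2.imwrite('pics/board.png',np.hstack([a,b]))
E
```

```text
(no output)
```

View pics/disp.png

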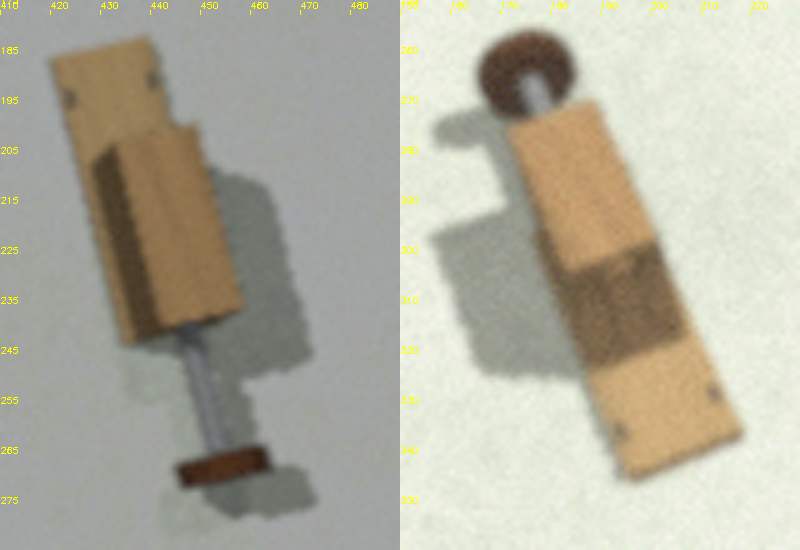

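View pics/board.png

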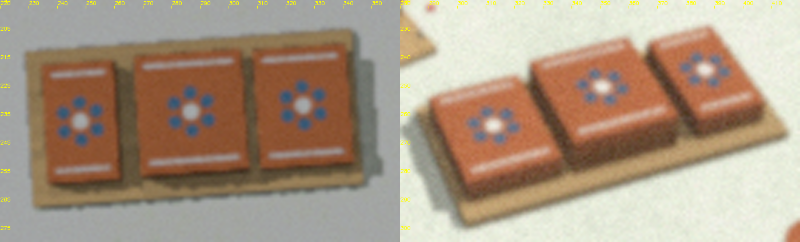

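The target dispenser's apron corners are at top (420,187) and (440.4,182.6), with its knob at (455,268.6). The tile flowers are at top (248,237), (287,234) and (326,232), and at scene (387,244), (351,250) and (312.5,264). The narrow tile is on the robot's left (+y).

```bash
python3 - <<'E'
from h import *
s=cam('scene');t=cam('top')
P=lambda n,ts,ss:print(n,*[np.round(x,4) for x in tri(t,ts,s,ss)])
P('slim',(248,237.35),(386.75,244.15));P('mid',(286.85,234.2),(351.05,250.45));P('broad',(326,231.75),(312.55,263.75))
P('apronL',(420,187),(218.6,337));P('apronR',(440.4,182.6),(196,346))
# top-left of housing in top: exit side L ; scene
P('roof exit L',(433.6,203),(201.6,298));P('roof exit R',(449.2,200),(184,304.4));P('roof back R',(458.6,235.6),(172,275));P('roof back L',(442,240.4),(189.4,270))
P('knob',(454.8,268.6),(175.4,264.6))
print('top planes: flowers',onplane(t,[(248,237.35),(326,231.75)],.032),onplane(t,[(286.85,234.2)],.042))
print('scene',onplane(s,[(386.75,244.15),(312.55,263.75)],.032),onplane(s,[(351.05,250.45)],.042))
print('apron top',onplane(t,[(420,187),(440.4,182.6),(435,244)],.006)); print('apron scn',onplane(s,[(218.6,337),(196,346)],.006))
print('roof top',onplane(t,[(433.6,203),(449.2,200),(458.6,235.6),(442,240.4)],.065)); print('roof scn',onplane(s,[(201.6,298),(184,304.4),(172,275),(189.4,270)],.065))
print('knob',onplane(t,[(454.8,268.6)],.031),onplane(s,[(175.4,264.6)],.031))
print('vase',onplane(t,[(254,147)],.035),'whistle',onplane(t,[(366,141)],.02),'others',onplane(t,[(350,315),(369,376)],.03))
E
```

```text
slim [0.5451 0.2391 0.0298] 0.0045
mid [0.55   0.1564 0.0387] 0.0052
broad [0.5553 0.0729 0.0296] 0.0039
apronL [ 0.6568 -0.1357 -0.0026] 0.0035
apronR [ 0.6659 -0.1791 -0.0012] 0.0062
roof exit L [ 0.6097 -0.1513  0.0597] 0.0051
roof exit R [ 0.6158 -0.1837  0.0595] 0.0056
roof back R [ 0.5401 -0.1997  0.064 ] 0.0047
roof back L [ 0.5311 -0.1667  0.0589] 0.004
knob [ 0.4745 -0.1976  0.0276] 0.0045
top planes: flowers [[0.54401491 0.23666584 0.032     ]
 [0.55457198 0.0710201  0.032     ]] [[0.54877815 0.15371283 0.042     ]]
scene [[0.54764011 0.24021982 0.032     ]
 [0.5580591  0.07417018 0.032     ]] [[0.55365717 0.15765298 0.042     ]]
apron top [[ 0.6548966  -0.13593639  0.006     ]
 [ 0.66425939 -0.1807383   0.006     ]
 [ 0.52925904 -0.164376    0.006     ]]
apron scn [[ 0.66378071 -0.13333541  0.006     ]
 [ 0.67204184 -0.17507392  0.006     ]]
roof top [[ 0.6086528  -0.15283496  0.065     ]
 [ 0.61467648 -0.18536634  0.065     ]
 [ 0.53994609 -0.20189347  0.065     ]
 [ 0.53026549 -0.16743825  0.065     ]]
roof scn [[ 0.61526914 -0.14821751  0.065     ]
 [ 0.62138751 -0.18008465  0.065     ]
 [ 0.54180273 -0.19712814  0.065     ]
 [ 0.53798029 -0.16397059  0.065     ]]
knob [[ 0.47420282 -0.19914618  0.031     ]] [[ 0.47880266 -0.19480726  0.031     ]]
vase [[0.74003735 0.22464531 0.035     ]] whistle [[ 0.75554375 -0.01865715  0.02      ]] others [[ 0.37915013  0.022698    0.03      ]
 [ 0.25497743 -0.0143215   0.03      ]]
```

```bash
cat >> h.py <<'E'
D0=np.array([.574,-.175]);DY=12.;B0=np.array([.550,.1562]);BY=3.5
def fr(o,yaw,x,y):
    a=np.deg2rad(yaw);return o+np.array([x*np.cos(a)-y*np.sin(a),x*np.sin(a)+y*np.cos(a)])
def go(xy,z,yaw):
    s=readout.read_state();Rc=R.from_rotvec(s['tcp_rot']);Rt=R.from_euler('z',yaw,degrees=True)*R.from_euler('x',180,degrees=True)
    print('mm',np.round(Rc.inv().apply(np.r_[xy,z]-s['tool_pos'])*1000,1),'deg',np.round((Rc.inv()*Rt).as_rotvec(degrees=True),2),'at',np.round(s['tool_pos'],4),'t',round(s['time'],2))
E
python3 - <<'E'
from h import *
go(fr(D0,DY,-.15,0),.15,DY)
E
```

```text
mm [ 301.8 -308.3   97.9] deg [-8.000e-02  1.000e-02  1.274e+01] at [ 0.2823 -0.6126  0.2474] t 0.2
```

>>> jog_arm:
  deltas: [0.035, -0.036, 0.01, 0, 0, 2, -1, 0.07, -0.072, 0.02, 0, 0, 4, -1, 0.105, -0.108, 0.03, 0, 0, 6, -1, 0.14, -0.144, 0.04, 0, 0, 8, -1, 0.175, -0.18, 0.055, 0, 0, 9, -1, 0.21, -0.216, 0.07, 0, 0, 10, -1, 0.245, -0.252, 0.08, 0, 0, 11.5, -1, 0.28, -0.288, 0.09, 0, 0, 12.7, -1]

```text
time: 1.0
tool_pos: [0.4124, -0.2434, 0.1601]
tcp_rot: [-3.124, -0.327, -0.0]
wrist_force: [1.0, -0.5, -0.1]
width: 0.001
grip_force: 0.0
```

```bash
python3 - <<'E'
from h import *
go(fr(D0,DY,-.15,0),.06,DY)
s=readout.read_state();print(s['width'],s['q'])
E
```

```text
mm [ 22.3 -33.3 100.1] deg [-0.   -0.01 -0.05] at [ 0.4124 -0.2434  0.1601] t 1.0
0.0006575314808337972 [-5.85232194e-01 -3.52047933e-02  2.10606775e+00  1.46172372e-04
  1.07070508e+00  7.76874615e-01]
```

>>> jog_arm:
  deltas: [0.01, -0.014, 0.03, 0, 0, 0, -1, 0.02, -0.028, 0.06, 0, 0, 0, -1, 0.02, -0.028, 0.08, 0, 0, 0, -1, 0.02, -0.028, 0.08, 0, 0, 0, -1]

```text
time: 1.4
tool_pos: [0.4235, -0.2116, 0.0775]
tcp_rot: [-3.12, -0.331, 0.009]
wrist_force: [-0.4, 0.0, 0.4]
width: -0.0
grip_force: 0.0
```

```bash
python3 - <<'E'
from h import *
t=cam('top');s=cam('scene')
go(fr(D0,DY,-.135,0),.036,DY)
st=readout.read_state(); Rc=R.from_rotvec(st['tcp_rot']); tip=st['tool_pos']+Rc.apply([0,0,.017]); print(tip)
def crop(c,x,y,w,h,k,pts):
    o=cv2.resize(cv2.convertScaleAbs(c['color'][y:y+h,x:x+w],alpha=1.7),None,fx=k,fy=k,interpolation=cv2.INTER_CUBIC)
    for p in proj(c,pts): print(p); cv2.circle(o,tuple(int(v) for v in (p-[x,y])*k),3,(0,255,0),1)
    for i in range(0,w,10): cv2.putText(o,str(x+i),(i*k,8),0,.3,(0,0,255))
    for j in range(0,h,10): cv2.putText(o,str(y+j),(0,j*k+3),0,.3,(0,0,255))
    return o
K=np.r_[fr(D0,DY,-.107,0),.031];E=np.r_[fr(D0,DY,.09,0),.006];H=np.r_[fr(D0,DY,.04,0),.065]
cv2.imwrite('pics/push0.png',np.hstack([crop(t,410,180,80,120,5,[tip,K,E,H]),crop(s,140,240,80,120,5,[tip,K,E,H])]))
E
```

```text
mm [17.9 -7.1 44.7] deg [-0.02  0.03  0.05] at [ 0.426  -0.2137  0.0807] t 1.5
[ 0.42597735 -0.2137287   0.06371484]
[466.57665998 291.13570993]
[453.98577283 270.9202202 ]
[429.22497079 183.70800891]
[440.20862611 200.81881596]
[161.35290749 237.93729518]
[173.95491148 261.69564943]
[205.86716932 339.14030691]
[191.18066262 299.34055347]
```

View pics/push0.png

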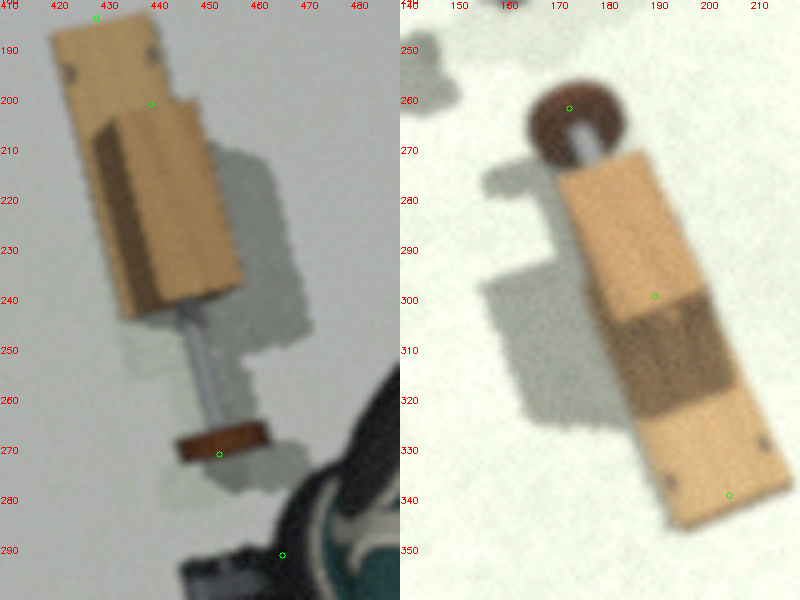

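The dispenser points project onto the picture to within about 2 px, the knob is clear, and the gripper is behind it at top (466,291). I'll go down behind the knob and push.

>>> jog_arm:
  deltas: [0, -0.004, 0.02, 0, 0, 0, -1, 0, -0.007, 0.045, 0, 0, 0, -1, 0.01, -0.007, 0.045, 0, 0, 0, -1, 0.02, -0.007, 0.045, 0, 0, 0, -1, 0.03, -0.007, 0.045, 0, 0, 0, -1, 0.04, -0.007, 0.045, 0, 0, 0, -1]

```text
time: 2.1
tool_pos: [0.466, -0.1994, 0.0375]
tcp_rot: [3.122, 0.33, 0.003]
wrist_force: [-3.6, -1.3, 2.5]
width: 0.002
grip_force: 1.7
```

```bash
python3 - <<'E'
from h import *
go(fr(D0,DY,-.078,0),.036,DY);print(readout.read_state()['wrist_force'])
E
```

```text
mm [32.7 -1.4  1.5] deg [ 0.12 -0.1   0.06] at [ 0.466  -0.1994  0.0375] t 2.1
[-3.56929136 -1.26089509  2.46098436]
```

>>> jog_arm:
  deltas: [0.01, -0.001, 0, 0, 0, 0, -1, 0.02, -0.001, 0, 0, 0, 0, -1, 0.024, -0.001, 0, 0, 0, 0, -1, 0.027, -0.001, 0, 0, 0, 0, -1, 0.029, -0.001, 0, 0, 0, 0, -1, 0.029, -0.001, 0, 0, 0, 0, -1]

```text
time: 2.7
tool_pos: [0.4917, -0.1915, 0.0357]
tcp_rot: [-3.124, -0.33, 0.002]
wrist_force: [-5.1, -1.9, 4.0]
width: 0.004
grip_force: 2.5
```

>>> jog_arm:
  deltas: [0.002, 0, 0, 0, 0, 0, -1, 0.004, 0, 0, 0, 0, 0, -1, 0.006, 0, 0, 0, 0, 0, -1, 0.006, 0, 0, 0, 0, 0, -1]

```text
time: 3.1
tool_pos: [0.4972, -0.1903, 0.0357]
tcp_rot: [-3.124, -0.33, 0.003]
wrist_force: [-6.0, -2.6, 3.6]
width: -0.005
grip_force: 2.7
```

```bash
python3 - <<'E'
from h import *
go(fr(D0,DY,-.078,0),.036,DY);print(readout.read_state()['wrist_force'])
E
```

```text
mm [ 0.3  1.  -0.3] deg [-0.03  0.1   0.06] at [ 0.4972 -0.1903  0.0357] t 3.1
[-5.99244087 -2.59614231  3.64936737]
```

Force is 6.5 N and rising only gently, so the stop may not be reached yet. I'll keep stepping until the force jumps.

>>> jog_arm:
  deltas: [0.002, 0, 0, 0, 0, 0, -1, 0.003, 0, 0, 0, 0, 0, -1, 0.004, 0, 0, 0, 0, 0, -1, 0.004, 0, 0, 0, 0, 0, -1]

```text
time: 3.5
tool_pos: [0.4994, -0.1897, 0.0355]
tcp_rot: [-3.124, -0.331, 0.008]
wrist_force: [-10.3, -4.6, 7.6]
width: -0.001
grip_force: 5.6
```

>>> jog_arm:
  deltas: [0.003, 0, 0, 0, 0, 0, -1, 0.003, 0, 0, 0, 0, 0, -1]

```text
time: 3.7
tool_pos: [0.4995, -0.1896, 0.0355]
tcp_rot: [-3.123, -0.333, 0.018]
wrist_force: [-19.7, -7.4, 15.0]
width: 0.007
grip_force: 10.7
```

```bash
python3 - <<'E'
from h import *
s=cam('scene')
x,y,w,h,k=140,240,100,110,6
o=cv2.resize(cv2.convertScaleAbs(s['color'][y:y+h,x:x+w],alpha=1.7),None,fx=k,fy=k,interpolation=cv2.INTER_CUBIC)[:600]
for i in range(0,w,10): cv2.putText(o,str(x+i),(i*k,8),0,.3,(0,0,255))
for j in range(0,h,10): cv2.putText(o,str(y+j),(0,j*k+3),0,.3,(0,0,255))
cv2.imwrite('pics/out.png',o); st=readout.read_state();print(st['wrist_force'],st['tool_pos'])
E
```

```text
[-19.6611192   -8.16362025  16.36729645] [ 0.4995034  -0.18963796  0.03550611]
```

View pics/out.png

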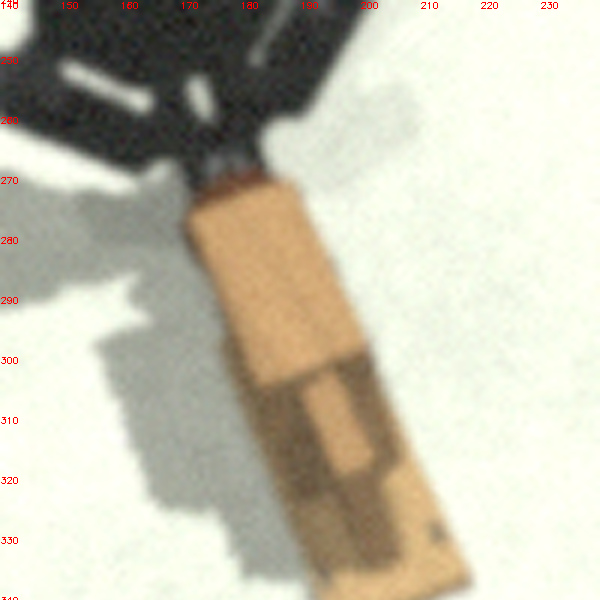

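The spacer is fed out: its top runs from scene (191,302) to (199,318), and the force jumped at the stop. I'll retract, rise, and move above the exit with the jaws part open.

>>> jog_arm:
  deltas: [-0.02, 0, 0, 0, 0, 0, -1, -0.05, 0, -0.01, 0, 0, 0, -1, -0.05, 0, -0.05, 0, 0, 0, -0.2, -0.05, 0, -0.1, 0, 0, 0, -0.2, -0.04, 0, -0.13, 0, 0, 0, -0.2, -0.04, 0, -0.13, 0, 0, 0, -0.2]

```text
time: 4.35
tool_pos: [0.4709, -0.1987, 0.1722]
tcp_rot: [3.118, 0.329, 0.019]
wrist_force: [0.5, -0.9, 0.9]
width: 0.401
grip_force: 0.0
```

```bash
python3 - <<'E'
from h import *
s=cam('scene');t=cam('top')
def crop(c,x,y,w,h,k):
    o=cv2.resize(cv2.convertScaleAbs(c['color'][y:y+h,x:x+w],alpha=1.7),None,fx=k,fy=k,interpolation=cv2.INTER_CUBIC)[:600]
    for i in range(0,w,10): cv2.putText(o,str(x+i),(i*k,8),0,.3,(0,0,255))
    for j in range(0,h,10): cv2.putText(o,str(y+j),(0,j*k+3),0,.3,(0,0,255))
    return o
cv2.imwrite('pics/sp.png',np.hstack([crop(t,415,175,50,75,8),crop(s,170,280,50,75,8)]))
go(fr(D0,DY,.062,0),.11,DY)
E
```

```text
mm [171.4   0.8  57.2] deg [ 0.07 -0.15  0.06] at [ 0.4667 -0.1971  0.1667] t 4.45
```

View pics/sp.png

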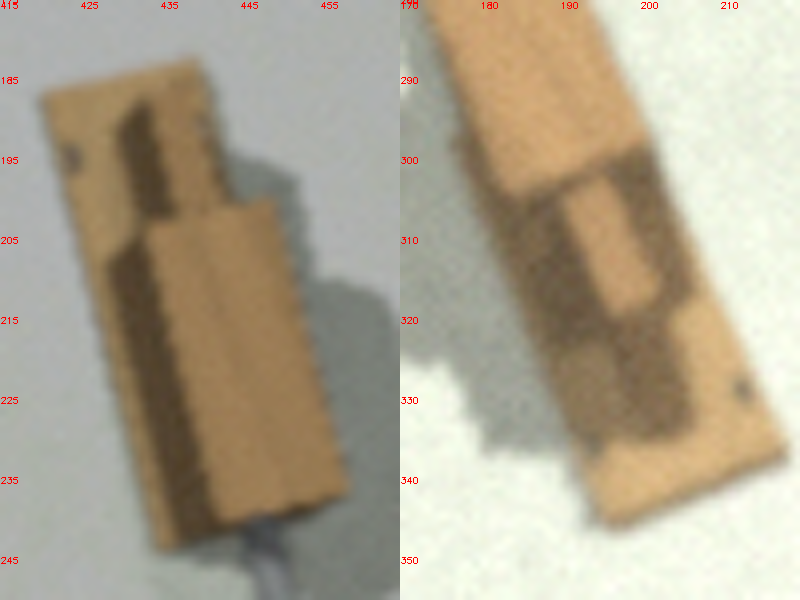

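```bash
python3 - <<'E'
from h import *
s=cam('scene');t=cam('top')
for n,a,b in(('endL',(433.5,187.2),(202.5,316.2)),('endR',(439,186),(197.3,319.3)),('rootL',(436.2,202),(195,302))):
    p,e=tri(t,a,s,b);d=p[:2]-D0;c,q=np.cos(np.deg2rad(DY)),np.sin(np.deg2rad(DY));print(n,p.round(4),round(e,4),'local',(np.array([c*d[0]+q*d[1],-q*d[0]+c*d[1]])*1000).round(1))
E
```

```text
endL [ 0.6451 -0.1543  0.0511] 0.0042 local [73.8  5.4]
endR [ 0.6479 -0.1652  0.0496] 0.0064 local [74.3 -5.8]
rootL [ 0.6125 -0.161   0.055 ] 0.0014 local [40.5  5.7]
```

Measured spacer end: local x 74 mm, y 0, which agrees with the given 76 mm. I'll grip at local x 63, high on the spacer.

>>> jog_arm:
  deltas: [0.04, 0, 0.01, 0, 0, 0, -0.2, 0.08, 0, 0.02, 0, 0, 0, -0.2, 0.12, 0, 0.03, 0, 0, 0, -0.2, 0.155, 0, 0.04, 0, 0, 0, -0.2, 0.172, 0.001, 0.055, 0, 0, 0, -0.2, 0.172, 0.001, 0.075, 0, 0, 0, -0.2, 0.172, 0.001, 0.075, 0, 0, 0, -0.2]

```text
time: 5.25
tool_pos: [0.6302, -0.1606, 0.0843]
tcp_rot: [-3.12, -0.33, 0.016]
wrist_force: [-1.2, 0.4, 0.1]
width: 0.4
grip_force: 0.0
```

```bash
python3 - <<'E'
from h import *
go(fr(D0,DY,.063,0),.060,DY)
E
```

```text
mm [ 5.3  2.5 24.3] deg [-0.31  0.55  0.08] at [ 0.6302 -0.1606  0.0843] t 5.25
```

>>> jog_arm:
  deltas: [0.001, 0, 0.012, 0, 0, 0, -0.2, 0.001, 0, 0.024, 0, 0, 0, -0.2, 0.001, 0, 0.024, 0, 0, 0, -0.2, 0.001, 0, 0.024, 0, 0, 0, -0.2]

```text
time: 5.65
tool_pos: [0.6344, -0.1621, 0.0665]
tcp_rot: [-3.124, -0.329, 0.001]
wrist_force: [0.5, -1.0, 1.2]
width: 0.4
grip_force: 0.0
```

```bash
python3 - <<'E'
from h import *
go(fr(D0,DY,.063,0),.060,DY)
E
```

```text
mm [1.2 0.  6.5] deg [-0.02  0.03  0.02] at [ 0.6344 -0.1621  0.0665] t 5.65
```

>>> jog_arm:
  deltas: [0.001, 0, 0.0065, 0, 0, 0, -0.2, 0.001, 0, 0.0065, 0, 0, 0, -0.2, 0.001, 0, 0.0065, 0, 0, 0, -1, 0.001, 0, 0.0065, 0, 0, 0, -1, 0.001, 0, 0.0065, 0, 0, 0, -1, 0.001, 0, 0.0065, 0, 0, 0, -1, 0.001, 0, 0.0065, 0, 0, 0, -1]
  squeeze: 35

```text
time: 6.35
tool_pos: [0.6362, -0.1619, 0.0605]
tcp_rot: [3.124, 0.33, 0.001]
wrist_force: [-0.2, -0.1, 0.7]
width: 0.13
grip_force: 36.5
```

```bash
python3 - <<'E'
from h import *
go(fr(D0,DY,.063,0),.060,DY); print(readout.read_state())
E
```

```text
mm [-0.6 -0.1  0.5] deg [ 0.02 -0.04  0.04] at [ 0.6362 -0.1619  0.0605] t 6.35
{'time': 6.35, 'q': array([-2.87145419e-01,  3.96528566e-01,  1.80021906e+00,  1.42423454e-05,
        9.44123176e-01,  1.07345003e+00]), 'joint_vel': array([ 0.00015335, -0.000355  , -0.00104013, -0.00130934, -0.00113868,
       -0.00042577]), 'joint_torque': array([-2.82067753e-02, -5.19677639e+01, -3.03675020e+01, -3.23534914e-03,
        4.77612542e-02,  1.83550310e-04]), 'tool_pos': array([ 0.63620784, -0.1619094 ,  0.06051931]), 'tcp_rot': array([3.12399483e+00, 3.29534344e-01, 1.05460190e-03]), 'wrist_force': array([-0.20011768, -0.12374879,  0.72936565]), 'torque': array([-0.03134906, -0.01388058,  0.01768266]), 'grip_force': 36.48397386074066, 'width': 0.13012755694060787}
```

Gripped at about 12 mm. I'll draw it out 40 mm along +x, then lift.

>>> jog_arm:
  deltas: [0.01, 0, 0, 0, 0, 0, -1, 0.02, 0, 0, 0, 0, 0, -1, 0.03, 0, 0, 0, 0, 0, -1, 0.04, 0, 0, 0, 0, 0, -1, 0.042, 0, -0.02, 0, 0, 0, -1, 0.042, 0, -0.06, 0, 0, 0, -1, 0.042, 0, -0.1, 0, 0, 0, -1, 0.042, 0, -0.1, 0, 0, 0, -1]

```text
time: 7.15
tool_pos: [0.6824, -0.1539, 0.1678]
tcp_rot: [3.12, 0.33, 0.02]
wrist_force: [1.2, -0.4, -0.0]
width: 0.126
grip_force: 36.4
```

```bash
python3 - <<'E'
from h import *
s=cam('scene');t=cam('top');st=readout.read_state();print(st['wrist_force'],st['width'],st['grip_force'],st['tool_pos'])
# spacer centre offset from TCP along tool x ~ -17mm
go(fr(B0,BY,.017,.048),.15,BY)
p=proj(s,[st['tool_pos']])[0].astype(int)-[50,40];k=5
o=cv2.resize(cv2.convertScaleAbs(s['color'][p[1]:p[1]+120,p[0]:p[0]+80],alpha=1.7),None,fx=k,fy=k,interpolation=cv2.INTER_CUBIC)
q=proj(t,[st['tool_pos']])[0].astype(int)-[40,60]
o2=cv2.resize(cv2.convertScaleAbs(t['color'][q[1]:q[1]+120,q[0]:q[0]+80],alpha=1.7),None,fx=k,fy=k,interpolation=cv2.INTER_CUBIC)
print(p,q);cv2.imwrite('pics/held.png',np.hstack([o,o2]))
E
```

```text
[-0.36429635 -0.14659813 -0.53813421] 0.12642488815988315 36.38797581195831 [ 0.67876247 -0.15302505  0.16173016]
mm [ -37.4 -374.3   11.1] deg [ 0.07 -0.21  8.56] at [ 0.6788 -0.153   0.1617] t 7.25
[140 248] [402  98]
```

View pics/held.png

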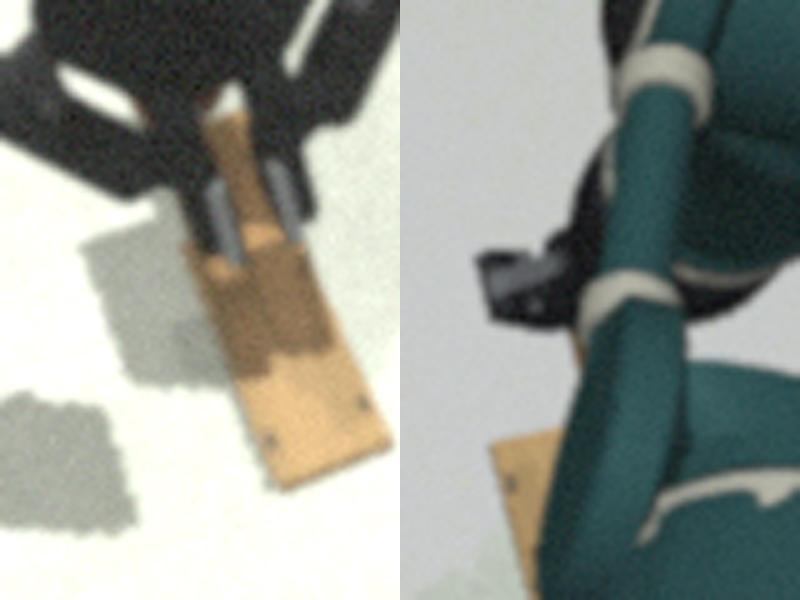

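The spacer is held upright between the pads, at scene (187,290). Now I'll carry it over the wide (+y) joint.

>>> jog_arm:
  deltas: [-0.004, -0.04, 0, 0, 0, 1, -1, -0.008, -0.08, 0, 0, 0, 2, -1, -0.012, -0.12, 0, 0, 0, 3, -1, -0.016, -0.16, 0, 0, 0, 4, -1, -0.02, -0.2, 0, 0, 0, 5, -1, -0.024, -0.24, 0, 0, 0, 6, -1, -0.028, -0.28, 0, 0, 0, 7, -1, -0.032, -0.32, 0.01, 0, 0, 8.5, -1]

```text
time: 8.05
tool_pos: [0.5782, 0.1549, 0.1491]
tcp_rot: [-3.14, -0.096, 0.001]
wrist_force: [0.4, 0.1, 0.1]
width: 0.129
grip_force: 36.4
```

>>> jog_arm:
  deltas: [0, -0.02, 0, 0, 0, 0, -1, 0, -0.04, 0, 0, 0, 0, -1, 0, -0.04, 0, 0, 0, 0, -1, 0, -0.04, 0, 0, 0, 0, -1]

```text
time: 8.45
tool_pos: [0.5753, 0.1931, 0.1481]
tcp_rot: [3.139, 0.099, -0.005]
wrist_force: [0.5, 0.0, 0.5]
width: 0.128
grip_force: 36.4
```

```bash
python3 - <<'E'
from h import *
go(fr(B0,BY,.017,.048),.11,BY); print(readout.read_state()['grip_force'])
E
```

```text
mm [-10.4 -12.7  38.1] deg [0.06 0.18 0.12] at [0.5753 0.1931 0.1481] t 8.45
36.38214826583862
```

>>> jog_arm:
  deltas: [-0.005, -0.006, 0.01, 0, 0, 0, -1, -0.011, -0.012, 0.025, 0, 0, 0, -1, -0.011, -0.012, 0.038, 0, 0, 0, -1, -0.011, -0.012, 0.038, 0, 0, 0, -1, -0.011, -0.012, 0.038, 0, 0, 0, -1]

```text
time: 8.95
tool_pos: [0.5641, 0.2039, 0.111]
tcp_rot: [3.139, 0.097, -0.003]
wrist_force: [-0.4, -0.4, 0.3]
width: 0.127
grip_force: 36.4
```

```bash
python3 - <<'E'
from h import *
go(fr(B0,BY,.017,.048),.11,BY)
s=cam('scene');t=cam('top');st=readout.read_state();k=6
def crop(c,x,y,w,h):
    o=cv2.resize(cv2.convertScaleAbs(c['color'][y:y+h,x:x+w],alpha=1.7),None,fx=k,fy=k,interpolation=cv2.INTER_CUBIC)
    for i in range(0,w,10): cv2.putText(o,str(x+i),(i*k,8),0,.3,(255,0,255))
    for j in range(0,h,10): cv2.putText(o,str(y+j),(0,j*k+3),0,.3,(255,0,255))
    return o
cv2.imwrite('pics/hov.png',crop(s,310,190,120,95)); cv2.imwrite('pics/hovfull.png',s['color'])
E
```

```text
mm [ 0.  -1.3  1. ] deg [0.03 0.11 0.02] at [0.5641 0.2039 0.111 ] t 8.95
```

View pics/hov.png

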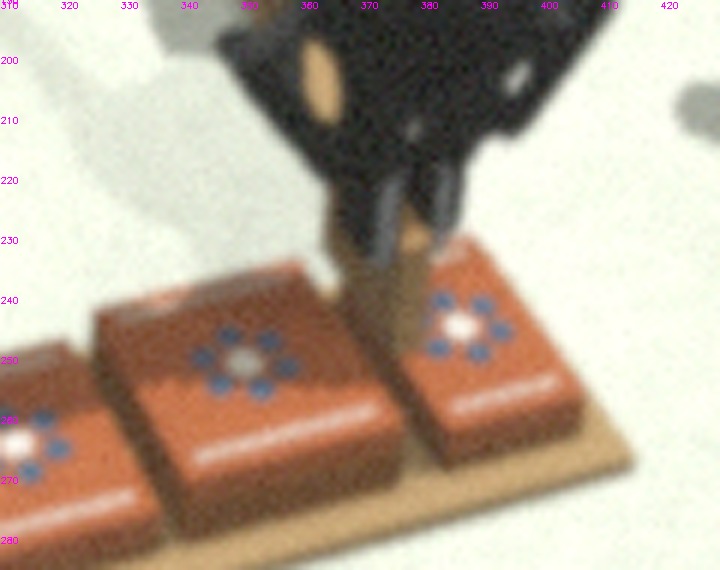

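```bash
python3 - <<'E'
from h import *
s=cam('scene');st=readout.read_state();Rc=R.from_rotvec(st['tcp_rot'])
w=lambda x,y,z:np.r_[fr(B0,BY,x,y),z]
print('tile mid F,B; slim F; mid F -y; slim F +y',proj(s,[w(.045,.04,.042),w(-.045,.04,.042),w(.045,.056,.032),w(.045,-.04,.042),w(.045,.11,.032)]).round(1).tolist())
z=.0545
T=st['tool_pos']; q=lambda x,y,zz:T+Rc.apply([x,y,zz])
print('tcp',T,'end -y bot,+y bot,-y top,+y top',proj(s,[q(.013,.006,z),q(.013,-.006,z),q(.013,.006,z-.05),q(.013,-.006,z-.05)]).round(1).tolist())
g=cv2.GaussianBlur(s['color'],(0,0),.7).astype(int)
for v in (236,238,240,242,244,246): print(v,[tuple(g[v,u]) for u in range(366,386)])
E
```

```text
tile mid F,B; slim F; mid F -y; slim F +y [[376.8, 259.1], [358.9, 231.4], [383.5, 260.6], [339.8, 269.1], [407.1, 254.2]]
tcp [0.56546408 0.20437115 0.11280443] end -y bot,+y bot,-y top,+y top [[375.1, 248.7], [380.5, 247.3], [377.0, 229.9], [382.6, 228.5]]
236 [(np.int64(78), np.int64(89), np.int64(94)), (np.int64(52), np.int64(63), np.int64(72)), (np.int64(38), np.int64(49), np.int64(61)), (np.int64(34), np.int64(47), np.int64(58)), (np.int64(36), np.int64(48), np.int64(58)), (np.int64(38), np.int64(50), np.int64(60)), (np.int64(37), np.int64(48), np.int64(59)), (np.int64(35), np.int64(47), np.int64(57)), (np.int64(35), np.int64(47), np.int64(55)), (np.int64(35), np.int64(48), np.int64(56)), (np.int64(40), np.int64(53), np.int64(63)), (np.int64(42), np.int64(57), np.int64(69)), (np.int64(43), np.int64(60), np.int64(73)), (np.int64(44), np.int64(62), np.int64(75)), (np.int64(45), np.int64(61), np.int64(77)), (np.int64(46), np.int64(63), np.int64(85)), (np.int64(47), np.int64(66), np.int64(97)), (np.int64(47), np.int64(67), np.int64(105)), (np.int64(47), np.int64(67), np.int64(109))
[... 3788 characters left out ...]
t64(26), np.int64(39), np.int64(53)), (np.int64(27), np.int64(38), np.int64(53)), (np.int64(29), np.int64(39), np.int64(55)), (np.int64(31), np.int64(42), np.int64(56)), (np.int64(34), np.int64(46), np.int64(58)), (np.int64(37), np.int64(51), np.int64(62)), (np.int64(40), np.int64(55), np.int64(69)), (np.int64(43), np.int64(59), np.int64(74)), (np.int64(43), np.int64(60), np.int64(75)), (np.int64(46), np.int64(62), np.int64(78)), (np.int64(54), np.int64(65), np.int64(82)), (np.int64(63), np.int64(69), np.int64(85)), (np.int64(71), np.int64(73), np.int64(89)), (np.int64(78), np.int64(79), np.int64(94)), (np.int64(87), np.int64(90), np.int64(105)), (np.int64(96), np.int64(103), np.int64(119))]
```

The spacer's end face, seen at u 375.4 to 381 near row 244, matches its projection from the TCP, so the scene camera agrees with the arm. I'll measure the joint edges directly in this view.

```bash
python3 - <<'E'
from h import *
acc=[cam('scene') for _ in range(6)]; s=acc[0]; im=np.mean([a['color'] for a in acc],0).astype(np.float32)
c,q=np.cos(np.deg2rad(BY)),np.sin(np.deg2rad(BY))
L=lambda p:np.c_[c*(p[:,0]-B0[0])+q*(p[:,1]-B0[1]),-q*(p[:,0]-B0[0])+c*(p[:,1]-B0[1])]*1000
for n,u,v,z in(('slim',386.5,244.2,.032),('mid',350.7,250.5,.042),('broad',312.5,263.8,.032)):
    x0,y0=int(u)-3,int(v)-3; p=im[y0:y0+8,x0:x0+8].min(2); w=np.clip(p-(p.max()*.6+p.min()*.4),0,None)
    yy,xx=np.mgrid[0:8,0:8]; uv=(x0+(w*xx).sum()/w.sum(),y0+(w*yy).sum()/w.sum()); P=onplane(s,[uv],z);print(n,np.round(uv,2),P.round(4),L(P).round(1))
rd=im[:,:,2]
for v in (252,254,256,258,260): print(v,'R from 366:',rd[v,366:392].astype(int).tolist())
def cross(v,lo,hi,sg):
    g=np.gradient(cv2.GaussianBlur(rd[v:v+1],(0,0),.6)[0])[lo:hi]*sg; i=g.argmax(); w=np.clip(g[max(0,i-1):i+2],0,None); return lo+max(0,i-1)+(w*np.arange(len(w))).sum()/w.sum()
for v in (252,253,254,255,256,257,258):
    a=cross(v,366,379,-1);b=cross(v,376,386,1)
    print(v,round(a,2),L(onplane(s,[(a,v)],.042)).round(1),round(b,2),L(onplane(s,[(b,v)],.032)).round(1))
st=readout.read_state();print('tcp local',L(st['tool_pos'][None]),st['tool_pos'])
E
```

```text
slim [386.25 243.98] [[0.5468 0.2394 0.032 ]] [[ 1.9 83.2]]
mid [350.35 250.  ] [[0.552  0.1567 0.042 ]] [[2.  0.4]]
broad [312.22 263.6 ] [[0.5575 0.0737 0.032 ]] [[  2.4 -82.8]]
252 R from 366: [78, 78, 78, 78, 79, 76, 67, 57, 52, 52, 59, 71, 92, 106, 115, 116, 116, 117, 118, 118, 118, 119, 118, 116, 117, 116]
254 R from 366: [86, 88, 88, 88, 92, 94, 99, 89, 73, 59, 54, 56, 67, 84, 103, 114, 118, 119, 116, 119, 118, 118, 119, 119, 120, 120]
256 R from 366: [114, 118, 117, 117, 117, 120, 120, 112, 95, 77, 63, 54, 55, 60, 78, 98, 111, 117, 118, 121, 123, 125, 127, 129, 131, 130]
258 R from 366: [126, 128, 128, 132, 132, 131, 127, 121, 115, 107, 88, 65, 54, 53, 57, 71, 92, 108, 117, 123, 127, 126, 123, 122, 121, 118]
260 R from 366: [130, 127, 126, 125, 122, 121, 118, 115, 112, 107, 95, 78, 60, 53, 52, 55, 66, 84, 101, 111, 112, 110, 105, 100, 96, 93]
252 372.05 [[22.9 39.7]] 377.9 [[18.  56.1]]
253 373.05 [[26.3 40.4]] 378.09 [[20.8 55.2]]
254 373.93 [[29.6 40.8]] 379.02 [[24.2 55.8]]
255 374.05 [[32.4 39.8]] 379.93 [[27.5 56.2]]
256 374.09 [[35.  38.7]] 380.1 [[30.3 55.3]]
257 375.84 [[38.9 40.8]] 381.04 [[33.6 55.9]]
258 376.05 [[41.6 40. ]] 381.93 [[36.9 56.3]]
tcp local [[17.89717546 47.23068686]] [0.56498043 0.20443519 0.11254406]
```

The joint edges come out at local y 40.0 and 55.8 mm, so its centre is at 48, as the text says. I'll correct by 0.9 mm and lower.

>>> jog_arm:
  deltas: [0.001, -0.001, 0.004, 0, 0, 0, -1, 0.001, -0.001, 0.01, 0, 0, 0, -1, 0.001, -0.001, 0.01, 0, 0, 0, -1]

```text
time: 9.7
tool_pos: [0.5647, 0.2052, 0.1007]
tcp_rot: [3.139, 0.097, -0.004]
wrist_force: [-0.7, -1.1, -0.7]
width: 0.131
grip_force: 36.4
```

```bash
python3 - <<'E'
from h import *
go(fr(B0,BY,.019,.048),.065,3.6);print(readout.read_state()['wrist_force'])
E
```

```text
mm [ 1.4 -0.  35.7] deg [ 0.03  0.13 -0.06] at [0.5647 0.2052 0.1007] t 9.7
[-0.66367875 -1.06472863 -0.68816749]
```

>>> jog_arm:
  deltas: [0.001, 0, 0.005, 0, 0, 0, -1, 0.001, 0, 0.01, 0, 0, 0, -1, 0.001, 0, 0.015, 0, 0, 0, -1, 0.001, 0, 0.02, 0, 0, 0, -1, 0.001, 0, 0.02, 0, 0, 0, -1]

```text
time: 10.2
tool_pos: [0.5658, 0.2053, 0.0809]
tcp_rot: [3.14, 0.097, -0.003]
wrist_force: [0.8, -1.2, -0.4]
width: 0.127
grip_force: 36.4
```

```bash
python3 - <<'E'
from h import *
go(fr(B0,BY,.019,.048),.065,3.6);print(readout.read_state()['wrist_force'])
E
```

```text
mm [ 0.3 -0.  15.9] deg [ 0.03  0.11 -0.06] at [0.5658 0.2053 0.0809] t 10.2
[ 0.8307731  -1.16755634 -0.39758645]
```

The bottom is at about 26 mm, inside the joint, with no contact force. I'll lower to the board.

>>> jog_arm:
  deltas: [0, 0, 0.005, 0, 0, 0, -1, 0, 0, 0.01, 0, 0, 0, -1, 0, 0, 0.014, 0, 0, 0, -1, 0, 0, 0.016, 0, 0, 0, -1, 0, 0, 0.017, 0, 0, 0, -1, 0, 0, 0.017, 0, 0, 0, -1]

```text
time: 10.8
tool_pos: [0.5666, 0.2055, 0.065]
tcp_rot: [3.14, 0.097, -0.0]
wrist_force: [0.8, -0.1, -0.7]
width: 0.13
grip_force: 36.4
```

>>> jog_arm:
  deltas: [0, 0, 0.001, 0, 0, 0, -1, 0, 0, 0.002, 0, 0, 0, -1, 0, 0, 0.002, 0, 0, 0, -1]

```text
time: 11.1
tool_pos: [0.5671, 0.2057, 0.0644]
tcp_rot: [-3.14, -0.097, -0.001]
wrist_force: [-2.4, -0.6, 5.6]
width: 0.13
grip_force: 37.1
```

Contact came at the predicted height, 64.4 mm. I'll release and rise straight up.

>>> jog_arm:
  deltas: [0, 0, 0, 0, 0, 0, -0.45, 0, 0, 0, 0, 0, 0, -0.45, 0, 0, 0, 0, 0, 0, -0.45, 0, 0, -0.02, 0, 0, 0, -0.45, 0, 0, -0.05, 0, 0, 0, -0.45, 0, 0, -0.08, 0, 0, 0, -0.45, 0, 0.03, -0.09, 0, 0, 0, -1, 0, 0.05, -0.09, 0, 0, 0, -1]

```text
time: 11.9
tool_pos: [0.5716, 0.1554, 0.1561]
tcp_rot: [-3.139, -0.099, -0.008]
wrist_force: [-0.8, -0.2, 0.5]
width: -0.003
grip_force: 0.0
```

```bash
python3 - <<'E'
from h import *
go(fr(B0,BY,.002,-.002),.08,3.6)
s=cam('scene');t=cam('top');k=5
def crop(c,x,y,w,h):
    o=cv2.resize(cv2.convertScaleAbs(c['color'][y:y+h,x:x+w],alpha=1.7),None,fx=k,fy=k,interpolation=cv2.INTER_CUBIC)
    for i in range(0,w,10): cv2.putText(o,str(x+i),(i*k,8),0,.3,(255,0,255))
    for j in range(0,h,10): cv2.putText(o,str(y+j),(0,j*k+3),0,.3,(255,0,255))
    return o
cv2.imwrite('pics/placed.png',crop(s,310,190,120,100))
E
```

```text
mm [-19.9  -0.1  76. ] deg [-0.02 -0.3   0.  ] at [0.5716 0.1554 0.1561] t 11.9
```

View pics/placed.png

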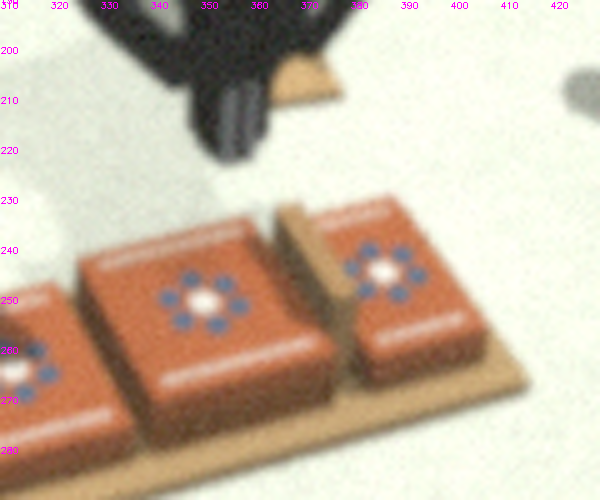

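The spacer stands upright in the joint, its top running from scene (367,231) to (377,250). Now I'll press the middle tile with shut fingers.

>>> jog_arm:
  deltas: [-0.01, 0, 0.03, 0, 0, 0, -1, -0.02, 0, 0.06, 0, 0, 0, -1, -0.02, 0, 0.085, 0, 0, 0, -1, -0.02, 0, 0.09, 0, 0, 0, -1, -0.02, 0, 0.09, 0, 0, 0, -1]

```text
time: 12.5
tool_pos: [0.5487, 0.1546, 0.0619]
tcp_rot: [3.14, 0.097, -0.004]
wrist_force: [0.5, -1.2, -0.3]
width: 0.001
grip_force: 0.0
```

```bash
python3 - <<'E'
from h import *
go(fr(B0,BY,.002,-.002),.049,3.6);print(readout.read_state()['wrist_force'])
E
```

```text
mm [ 3.4  0.5 12.9] deg [ 0.01  0.16 -0.05] at [0.5487 0.1546 0.0619] t 12.5
[ 0.5346232  -1.16085904 -0.30888985]
```

>>> jog_arm:
  deltas: [0.003, 0, 0.004, 0, 0, 0, -1, 0.003, 0, 0.007, 0, 0, 0, -1, 0.003, 0, 0.01, 0, 0, 0, -1, 0.003, 0, 0.012, 0, 0, 0, -1, 0.003, 0, 0.013, 0, 0, 0, -1, 0.003, 0, 0.013, 0, 0, 0, -1]

```text
time: 13.1
tool_pos: [0.5552, 0.1552, 0.0525]
tcp_rot: [-3.139, -0.097, -0.008]
wrist_force: [0.3, 0.2, 6.5]
width: 0.001
grip_force: 3.3
```

>>> jog_arm:
  deltas: [-0.001, 0, 0.002, 0, 0, 0, -1, -0.002, 0, 0.004, 0, 0, 0, -1, -0.002, 0, 0.005, 0, 0, 0, -1, -0.002, 0, 0.005, 0, 0, 0, -1]

```text
time: 13.5
tool_pos: [0.5551, 0.1553, 0.049]
tcp_rot: [-3.139, -0.097, -0.014]
wrist_force: [1.2, -0.8, 10.9]
width: -0.004
grip_force: 5.3
```

>>> jog_arm:
  deltas: [0, 0, 0.001, 0, 0, 0, -1, 0, 0, 0.002, 0, 0, 0, -1, 0, 0, 0.002, 0, 0, 0, -1, 0, 0, 0.002, 0, 0, 0, -1]

```text
time: 13.9
tool_pos: [0.5551, 0.1553, 0.0489]
tcp_rot: [-3.139, -0.097, -0.013]
wrist_force: [-3.4, -1.1, 22.5]
width: -0.0
grip_force: 11.5
```

```bash
python3 - <<'E'
from h import *
ref=cv2.resize(cv2.imread('pics/placed.png'),(120,100),interpolation=cv2.INTER_AREA)
s=cam('scene');now=cv2.convertScaleAbs(s['color'][190:290,310:430],alpha=1.7)
d=cv2.absdiff(ref,now)[38:75,58:75].mean(); st=readout.read_state(); print('spacer region diff',d,st['wrist_force'],st['tool_pos'])
if d<25 and st['wrist_force'][2]>10: print(finish_job())
E
```

```text
spacer region diff 19.832538420773716 [-3.2087024  -0.79020987 23.37573065] [0.55515899 0.15527954 0.04892482]
the job is handed in; nothing more can be done
None
```

The job is handed in: I pushed the plunger to its stop, drew out the spacer, stood it in the 16 mm joint down to the board and released it. The middle tile was still held on its stop with about 23 N at hand-in; my last check that the spacer was still standing was only a rough comparison with the earlier picture, and I haven't seen the judge's result.

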